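# Fit the latch lever, draw the nest-box latch and hold the roof up

### The job

Fit the loose lever handle onto the square spindle of the nest box's roof latch, pushed fully home. Swing the lever sideways against its spring until the latch is clear of its keeper, then lift the hinged roof by the lever to about 35 degrees and finish still gripping the lever and holding the roof up there, so that I can look inside. Leave the hammer, the spokeshave, the loose cedar side wall and the glass knob where they lie.

Things in the scene. Friction and masses are not known exactly. Their poses are not given: they have to be found in the camera images.
- handle: Loose lever handle, lying flat, 113 mm long, 130 g. Dark iron boss 26 x 26 x 20 mm high with a plain 11 mm square bore right through it, top to bottom; an arm along +x carries the wooden grip. Origin: bore's centre at the boss's underside; x along the arm, z up. It lies left or right of the nest box, right way up for fitting.
- handle_grip (a point): Middle of the handle's wooden grip, 65 mm along the handle's x from the bore's axis and 8 mm above its underside. The grip is 14 mm wide (y), 16 mm high (from the underside's level up) and runs from 40 to 100 mm from the bore. Axes as handle.
- house: Cedar nest box fixed to the bench, 150 x 150 x 165 mm high, open under its roof. Origin: centre of its underside; x from the hinge side (nearest the robot) to the front wall with the entrance hole; z up. The galvanised keeper strap stands outside its right (-y) wall at x = 65 mm, y = -104 mm, 14 mm wide, to 10 mm above the roof's top face, its lip turned in over the pawl.
- roof_hinge (a point): Middle of the roof's hinge line, on the top edge of the wall nearest the robot: at x = -75 mm, z = 165 mm in the house's frame. Axes as the house; the hinge runs along y.
- roof (a joint): Angle of the roof (rad): 0 shut and level; grows to 1.2 as its far edge rises about the hinge line. It is a board 190 mm long (x, from the hinge) and 170 mm wide under galvanised sheet, top face 13.5 mm above the hinge line, about 0.4 kg; it falls shut when let go.
- latch_seat (a point): On the latch's upright square spindle, centre of the collar on which the boss rests when home: the handle's origin belongs here. 140 mm from the hinge line, 60 mm right (-y) of the roof's middle, 9 mm above its top face. Spindle 10 mm square, 22 mm tall above here, last 5 mm tapered. z along it, x and y square to its faces (the house's axes when at rest); it turns with the latch and roof.
- latch (a joint): Turn of spindle and pawl (rad). 0 at rest: the flat pawl, 40 mm long, points to -y under the keeper's lip, so the roof cannot lift. Grows anticlockwise from above, to a stop at 1.0; the pawl is clear of the lip beyond about 0.47. Torsion spring: 0.12 N m at rest plus 0.3 N m per rad, pushing back to 0. The handle fits in any of 4 quarter turns with 0.1 rad play each way; arm along +x is usual.
- hammer: Bystander: rusty claw hammer with a wooden handle, 250 mm long (along x, head at +x), lying right of the box; head 125 mm across. Origin: near its middle, on the bench.
- spokeshave: Bystander: cast-iron spokeshave, 250 mm long along x, 40 mm wide, 30 mm high, lying left or right of the box, on the side where the handle is not. Origin: its middle, on the bench.
- side_wall: Bystander: loose cedar side wall, a board 165 x 150 x 14 mm lying flat left of the box. Origin: centre of its underside.
- glass_knob: Bystander: glass knob, 36 mm across and 38 mm high, standing on its foot beyond the box. Origin: centre of its underside.

How it is judged:
By the outcome, as a careful person would: the job done as asked, in the order asked, and still so for the second after the job is handed in, while the arm keeps its last pose, push and grip.
It also fails if it takes over 53 s, if anything falls off the work surface, if the arm or the gripper's body presses on something with over 40 N, if the wrist force passes 120 N, or if a joint passes its speed limit or range.

### The arm

A 6-joint arm with a two-finger parallel gripper is mounted at the origin on the work surface. World frame = base frame: x ahead of the robot, y to its left, z up, the work surface at z = 0. Lengths are in mm, angles in rad, forces in N, time in s.
With the tool pointing down it reaches from about 275 to 1000 mm from the base axis. Payload 8.4 kg.
Tool frame: the origin (TCP) lies at the very end of the fingers, on their centre line; the grasp point (between the pads) lies 19 mm behind it (r.tcp_to_grasp is the distance from the TCP to the grasp point, in mm); z points along the fingers, y is the line along which they close (so a half turn about z gives the same grasp; the last joint's range is limited). The gripper opens to 85 mm and grips with 20 to 120 N. Pads are 22 mm wide; open, the fingers measure 114 mm over their backs; the gripper's body (76 mm by 85 mm) begins 54 mm behind the grasp point. The pads swing forward as they close: fully open they stand 13 mm farther back than shut.
Start: joints at [-1.29, 0.353, 1.633, -0, 1.155, -0.002], TCP at [174.402, -600.177, 231.281] pointing down, gripper open.
Joint ranges: [-2.63, 2.63], [-0.92, 2.1], [0.06, 2.66], [-1.3, 4.44], [0, 2.69], [-3.02, 3.02]. Speed limits (rad/s): [2.22, 2.22, 2.79, 3.14, 3.14, 3.14].

### API

Orientations are given as [roll, pitch, yaw] about the fixed x, y, z axes, in that order (R = Rz(yaw) Ry(pitch) Rx(roll)).
In Python, from rig import r gives the robot as it stands. The module is installed in compiled form; this text tells all that it offers.
- The arm moves only by the tool play_rows, never from a script. Its argument "rows" is a list of rows, each an object with "dp": the shift along the tool's x, y, z in units of 40 mm (1.0 is 40 mm), a list of three; "turn": the turn, a rotation vector about the tool's x, y, z in units of 6 degrees (1.0 is 6 degrees), a list of three; "fingers": the closure, from 0 (fully open) to 1 (shut). In form: [{"dp": [tx, ty, tz], "turn": [wx, wy, wz], "fingers": fingers}, ...]. A call has 1 to 5 rows; each row shifts and turns the commanded pose from where the row before left it, along the tool's axes as they then stand; what a row does not reach is not made up. A row lasts 1/12 s, in which the tool goes at most 41.7 mm and 7.16 degrees, less where a joint would pass 70% of its speed; a pose out of reach is approached as far as the arm can. A call is refused whole if a number of a shift passes 1 or a number of a turn 1, either way. A call with a gripper value outside its range is refused whole. The fingers move at their own pace and stop on an object; "force" is the grip in N (left out, the last holds). Time passes only in rows, so rows that do not move let the fingers close. It gives the time, the measured TCP pose, the force, the opening and the grip force at its end, in the units of the state.
- r.sense(): the state, without advancing time (a new reading comes with each control period).
- r.grab_frame(name): name is "side" or "top"; returns a dict with "pixels" (480x640x3 uint8, red, green, blue), "fx", "fy", "cx", "cy" (pixels), "pose" (4x4, takes a point from camera to world coordinates). Camera axes: x right, y down, z forward; pixel columns grow to the right and rows downward; lengths in mm; the calibration is good to about 2 mm. A picture is of the moment at which its call begins. There is no depth.
- r.sign_off(): hands the job in; it is judged then, once.
The state is a dict: "clock": time; "qpos": joint angles; "qvel": joint speeds; "joint_efforts": joint torques, N m; "eef_pos": TCP position; "tcp_rot": TCP orientation; "contact_force": force on the tool from outside, world axes, zero at the start; "wrist_torque": the same for the moment, N m; "opening": opening from 0.0 (shut) to 1.0 (fully open); "grasp_force": force on a finger pad.
Only numpy, scipy, OpenCV 4.12 (cv2) and the standard library are available. Lean on these libraries where they do the work, as an engineer would, in place of code of your own. Each camera call takes 0.05 s, during which the arm holds its last target. There are 200 camera calls.

## Working session

There is one attempt and no reset: what is moved stays moved. The work goes in short steps, Python scripts to look and compute and a tool call to move; the robot and the scene stay as the last step left them, time stands still between calls to the robot, and variables do not carry over. Pictures are saved under pics/ and viewed, at most 10 in all, crops included, and the job is handed in when it is done.

Besides the shell and the picture viewer there is one more tool, called after "Call:" by a JSON object that holds its "name" and its "arguments". play_rows: Moves the arm, as the interface text tells. Its arguments: {"type":"object","properties":{"rows":{"type":"array"},"force":{"type":"number"}},"required":["rows"]}

```bash
mkdir -p pics; python3 - <<'E'
from rig import r
import cv2,numpy as np
s=r.sense(); print({k:np.round(v,3) for k,v in s.items()})
for n in("side","top"):
    f=r.grab_frame(n); cv2.imwrite(f"pics/{n}0.png",f["pixels"][:,:,::-1]); print(n,f["fx"],f["fy"],f["cx"],f["cy"],np.round(f["pose"],4).tolist())
print(r.tcp_to_grasp)
E
```

```text
{'clock': np.float64(0.0), 'qpos': array([-1.29 ,  0.354,  1.634,  0.   ,  1.155, -0.002]), 'qvel': array([ 0.001, -0.002, -0.   , -0.002,  0.001, -0.001]), 'joint_efforts': array([-5.0000e-03, -6.0526e+01, -3.4206e+01, -0.0000e+00,  9.0000e-03,
       -0.0000e+00]), 'eef_pos': array([ 174.277, -599.696,  230.558]), 'tcp_rot': array([-3.14 , -0.   ,  0.283]), 'contact_force': array([ 0.561, -0.919, -0.176]), 'wrist_torque': array([ 0.007, -0.004,  0.002]), 'grasp_force': np.float64(0.0), 'opening': np.float64(0.999)}
side 491.2999133310355 491.2999133310355 319.70697710881865 243.68886860446386 [[-0.9865, -0.1074, 0.1235, 376.4234], [-0.1625, 0.5554, -0.8156, 1215.0704], [0.019, -0.8246, -0.5654, 964.0267], [0.0, 0.0, 0.0, 1.0]]
top 520.3861668003794 520.3861668003794 325.65276824622686 237.25958724695755 [[-0.0063, -0.9947, 0.1024, 401.8993], [-0.9999, 0.0054, -0.009, 20.2049], [0.0084, -0.1024, -0.9947, 1813.107], [0.0, 0.0, 0.0, 1.0]]
18.700000000000003
```

View pics/side0.png

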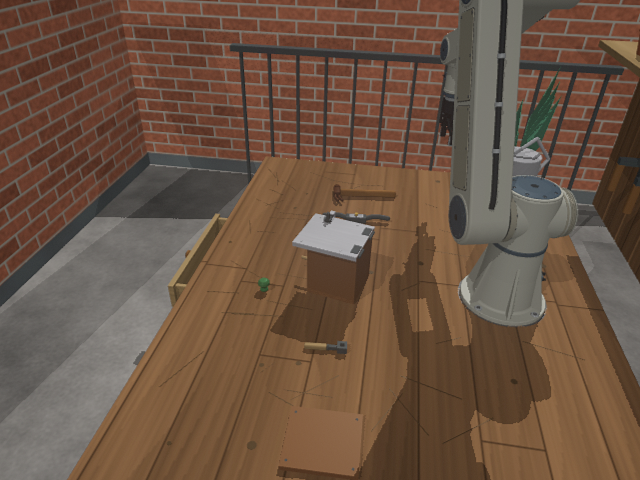

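View pics/top0.png

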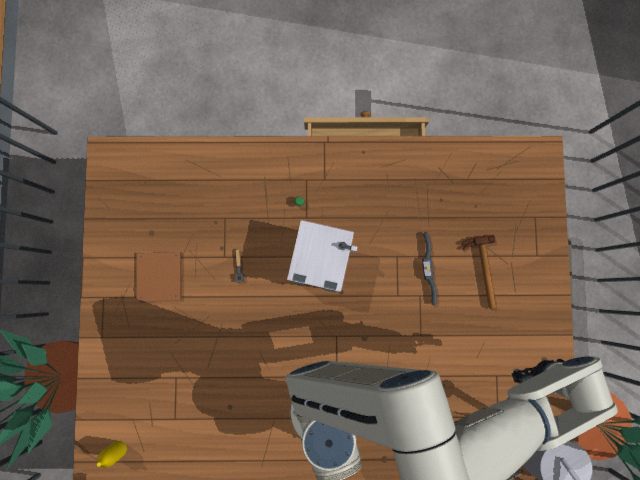

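The top view shows the handle at about (238,265), with its boss at (239,278) and grip toward (238,250). The box roof is centred near (321,256) and the spindle is near (342,246). In the side view the handle is at (326,347) with the boss at (343,347), and the latch is near (329,218). Enlarged crops next.

```bash
python3 - <<'E'
import cv2,numpy as np
t=cv2.imread("pics/top0.png");s=cv2.imread("pics/side0.png")
a=cv2.resize(t[210:300,225:365],None,fx=5.7,fy=5.7,interpolation=cv2.INTER_CUBIC)[:, :798]
cv2.imwrite("pics/topc.png",a)
b=cv2.resize(s[205:265,290:385],None,fx=6,fy=6,interpolation=cv2.INTER_CUBIC)
c=cv2.resize(s[335:358,290:385],None,fx=6,fy=6,interpolation=cv2.INTER_CUBIC)
cv2.imwrite("pics/sidec.png",np.vstack([b,c]))
E
```

```text
(no output)
```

View pics/topc.png

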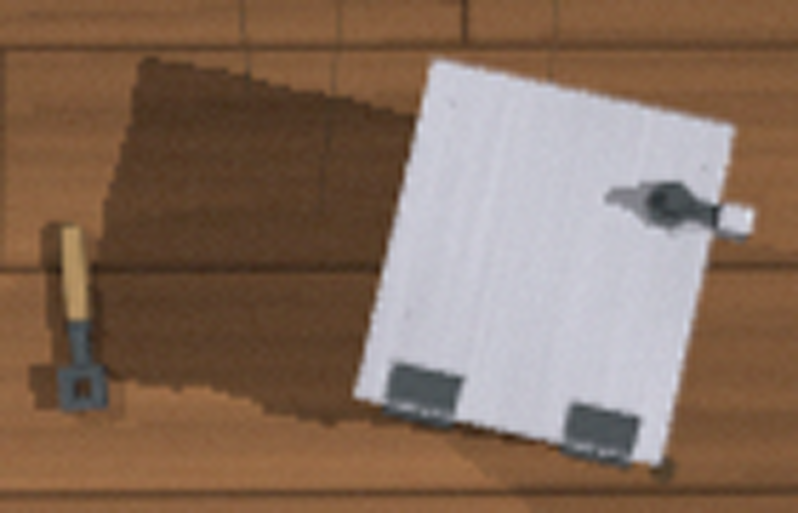

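View pics/sidec.png

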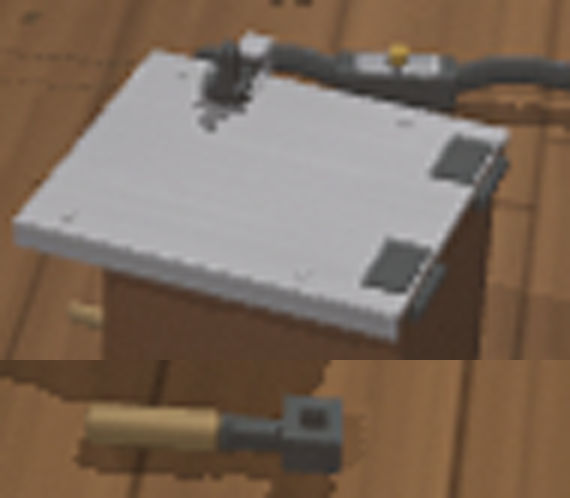

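Top crop: roof corners are (432,60), (736,126), (661,466) and (355,398), the bore is at (83,386), the grip spans (79,322) to (72,227), and the spindle tip is about (670,200). Side crop: roof corners are (155,50), (510,130), (398,318) and (14,222), the bore is at (313,418), and the grip end is (87,425).

```bash
cat > cam.py <<'E'
import numpy as np
C={"side":(491.29991,319.70698,243.68887,[[-0.9865,-0.1074,0.1235,376.4234],[-0.1625,0.5554,-0.8156,1215.0704],[0.019,-0.8246,-0.5654,964.0267]]),
"top":(520.38617,325.65277,237.25959,[[-0.0063,-0.9947,0.1024,401.8993],[-0.9999,0.0054,-0.009,20.2049],[0.0084,-0.1024,-0.9947,1813.107]])}
def ray(n,uv):
    f,cx,cy,P=C[n];P=np.array(P);d=P[:,:3]@[(uv[0]-cx)/f,(uv[1]-cy)/f,1];return P[:,3],d/np.linalg.norm(d)
def onz(n,uv,z):
    o,d=ray(n,uv);return o+d*(z-o[2])/d[2]
def tri(a,b):
    A=np.zeros((3,3));y=np.zeros(3);R=[ray("top",a),ray("side",b)]
    for o,d in R:
        M=np.eye(3)-np.outer(d,d);A+=M;y+=M@o
    p=np.linalg.solve(A,y);return p,max(np.linalg.norm(np.cross(p-o,d)) for o,d in R)
def proj(n,p):
    f,cx,cy,P=C[n];P=np.array(P);c=P[:,:3].T@(np.array(p)-P[:,3]);return np.array([cx+f*c[0]/c[2],cy+f*c[1]/c[2]])
E
python3 - <<'E'
from cam import *
T=lambda u,v:(225+(u+.5)/5.7-.5,210+(v+.5)/5.7-.5)
S=lambda u,v:(290+(u+.5)/6-.5,205+(v+.5)/6-.5)
S2=lambda u,v:(290+(u+.5)/6-.5,335+(v-360+.5)/6-.5)
tc=[T(432,60),T(736,126),T(661,466),T(355,398)];sc=[S(14,222),S(155,50),S(510,130),S(398,318)]
P=[]
for n,a,b in zip(["FL","FR","NR","NL"],tc,sc):
    p,e=tri(a,b);P.append(onz("top",a,178.5));print(n,p.round(1),round(e,1),P[-1].round(1),onz("side",b,178.5).round(1))
P=np.array(P);ux=(P[0]+P[1]-P[2]-P[3])/2;uy=(P[0]+P[3]-P[1]-P[2])/2
print("len",np.linalg.norm(ux),np.linalg.norm(uy),np.arctan2(ux[1],ux[0]),np.arctan2(-uy[0],uy[1]))
print("bore",tri(T(83,386),S2(313,418)),onz("top",T(83,386),20),onz("side",S2(313,418),20))
print("end",tri(T(72,227),S2(87,425)),onz("top",T(72,227),10))
print("gs",onz("top",T(79,322),12), "boss ctr", onz("top",T(83,388),20))
E
```

```text
FL [626.4  85.3 177.6] 1.1 [625.2  85.1 178.5] [627.3  86.5 178.5]
FR [588.1 -83.4 178. ] 0.7 [587.4 -83.4 178.5] [588.6 -82.6 178.5]
NR [400.8 -40.1 178.7] 0.8 [400.  -40.1 178.5] [401.6 -40.4 178.5]
NL [439.3 127.7 177.4] 1.1 [438.2 127.6 178.5] [440.3 129.2 178.5]
len 192.04076226648337 172.37860978010463 -0.225463976575918 -0.22228612504882603
bore (array([450.05110429, 301.78555768,  19.68226157]), np.float64(0.10343747568310818)) [449.93922707 301.73040935  20.        ] [450.12984071 302.09416555  20.        ]
end (array([547.88540539, 311.60956664,   6.89587706]), np.float64(0.8393874967921124)) [546.79732447 311.02112098  10.        ]
gs [488.86155433 305.82172758  12.        ] boss ctr [448.73815141 301.71755231  20.        ]
```

The measurements give these estimates:
- Roof yaw is about -0.224, with the hinge middle at (421, 43.5) and the top at about 178.
- The latch seat should be near (544, -46, 187.5).
- The bore is at (450, 302) with yaw 0.10, so the grip is at (514.7, 308).

I'm moving above the handle now.

Call:
{"name": "play_rows", "arguments": {"rows": [{"dp":[0.58,-0.78,0],"turn":[0,0,0],"fingers":0},{"dp":[0.58,-0.78,0],"turn":[0,0,0],"fingers":0},{"dp":[0.58,-0.78,0],"turn":[0,0,0],"fingers":0},{"dp":[0.58,-0.78,0],"turn":[0,0,0],"fingers":0},{"dp":[0.58,-0.78,0],"turn":[0,0,0],"fingers":0}], "force": 100}}

```text
clock: 0.52
eef_pos: [242.3, -416.1, 230.9]
tcp_rot: [-3.141, 0.0, 0.282]
contact_force: [1.3, 0.7, -0.7]
opening: 1.004
grasp_force: 0.0
```

Call:
{"name": "play_rows", "arguments": {"rows": [{"dp":[0.58,-0.78,0],"turn":[0,0,0],"fingers":0},{"dp":[0.58,-0.78,0],"turn":[0,0,0],"fingers":0},{"dp":[0.58,-0.78,0],"turn":[0,0,0],"fingers":0},{"dp":[0.58,-0.78,0],"turn":[0,0,0],"fingers":0},{"dp":[0.58,-0.78,0],"turn":[0,0,0],"fingers":0}]}}

```text
clock: 0.93
eef_pos: [310.1, -234.0, 231.2]
tcp_rot: [3.142, -0.0, 0.282]
contact_force: [0.1, 0.1, 0.4]
opening: 0.999
grasp_force: 0.0
```

Call:
{"name": "play_rows", "arguments": {"rows": [{"dp":[0.58,-0.78,0],"turn":[0,0,0],"fingers":0},{"dp":[0.58,-0.78,0],"turn":[0,0,0],"fingers":0},{"dp":[0.58,-0.78,0],"turn":[0,0,0],"fingers":0},{"dp":[0.58,-0.78,0],"turn":[0,0,0],"fingers":0},{"dp":[0.58,-0.78,0],"turn":[0,0,0],"fingers":0}]}}

```text
clock: 1.35
eef_pos: [378.0, -51.7, 231.4]
tcp_rot: [3.141, -0.0, 0.283]
contact_force: [1.5, -0.3, -1.0]
opening: 1.0
grasp_force: 0.0
```

Call:
{"name": "play_rows", "arguments": {"rows": [{"dp":[0.58,-0.78,0],"turn":[0,0,0],"fingers":0},{"dp":[0.58,-0.78,0],"turn":[0,0,0],"fingers":0},{"dp":[0.58,-0.78,0],"turn":[0,0,0],"fingers":0},{"dp":[0.58,-0.78,0],"turn":[0,0,0],"fingers":0},{"dp":[0.58,-0.78,0],"turn":[0,0,0],"fingers":0}]}}

```text
clock: 1.77
eef_pos: [445.9, 130.6, 231.2]
tcp_rot: [3.141, 0.0, 0.283]
contact_force: [0.7, -1.0, -0.8]
opening: 1.0
grasp_force: 0.0
```

Call:
{"name": "play_rows", "arguments": {"rows": [{"dp":[0.58,-0.756,0],"turn":[0,0,0],"fingers":0},{"dp":[0.58,-0.756,0],"turn":[0,0,0],"fingers":0},{"dp":[0.58,-0.756,0],"turn":[0,0,0],"fingers":0},{"dp":[0.58,-0.756,0],"turn":[0,0,0],"fingers":0},{"dp":[0.58,-0.756,0],"turn":[0,0,0],"fingers":0}]}}

```text
clock: 2.18
eef_pos: [515.1, 308.0, 230.8]
tcp_rot: [3.141, 0.001, 0.283]
contact_force: [0.6, 0.4, 1.1]
opening: 1.003
grasp_force: 0.0
```

Call:
{"name": "play_rows", "arguments": {"rows": [{"dp":[0,0,0.8],"turn":[0,0,0.58],"fingers":0},{"dp":[0,0,0.9],"turn":[0,0,0.58],"fingers":0},{"dp":[0,0,0.9],"turn":[0,0,0.58],"fingers":0},{"dp":[0,0,0.9],"turn":[0,0,0],"fingers":0},{"dp":[0,0,0.4],"turn":[0,0,0],"fingers":0}]}}

```text
clock: 2.6
eef_pos: [512.4, 304.7, 70.6]
tcp_rot: [3.139, 0.006, 0.101]
contact_force: [-1.2, -0.5, 0.4]
opening: 0.999
grasp_force: 0.0
```

Call:
{"name": "play_rows", "arguments": {"rows": [{"dp":[0,0,0],"turn":[0,0,0],"fingers":0.4},{"dp":[0,0,0],"turn":[0,0,0],"fingers":0.4}]}}

```text
clock: 2.77
eef_pos: [514.5, 305.7, 74.5]
tcp_rot: [3.141, 0.002, 0.101]
contact_force: [0.3, -0.2, -0.2]
opening: 0.748
grasp_force: 0.0
```

```bash
python3 - <<'E'
from rig import r
import cv2,numpy as np
from cam import *
t=r.grab_frame("top")["pixels"][:,:,::-1];s=r.grab_frame("side")["pixels"][:,:,::-1]
a=cv2.resize(t[235:295,190:290],None,fx=5,fy=5,interpolation=cv2.INTER_CUBIC)
b=cv2.resize(s[305:365,275:375],None,fx=5,fy=5,interpolation=cv2.INTER_CUBIC)
cv2.imwrite("pics/g1.png",np.vstack([a[:300],b[:300]]))
print(r.sense()["eef_pos"])
E
```

```text
[516.03466546 306.63862648  76.74864811]
```

View pics/g1.png

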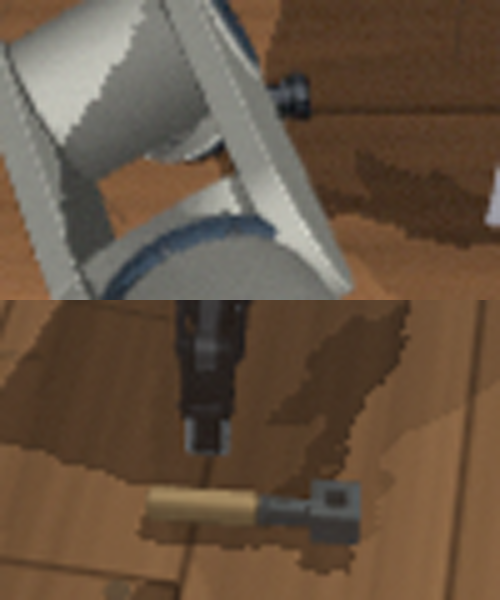

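The side crop shows the fingers above the middle of the wooden grip, with the tip at (208,450) and the grip at (203,505). I'm descending.

Call:
{"name": "play_rows", "arguments": {"rows": [{"dp":[0,0,0.5],"turn":[0,0,0],"fingers":0.4},{"dp":[0,0,0.5],"turn":[0,0,0],"fingers":0.4},{"dp":[0,0,0.3],"turn":[0,0,0],"fingers":0.4},{"dp":[0,0,0.2],"turn":[0,0,0],"fingers":0.4},{"dp":[0,0,0],"turn":[0,0,0],"fingers":0.4}]}}

```text
clock: 3.28
eef_pos: [514.8, 305.9, 14.8]
tcp_rot: [3.141, 0.001, 0.1]
contact_force: [-0.8, -0.2, -0.1]
opening: 0.602
grasp_force: 0.0
```

Call:
{"name": "play_rows", "arguments": {"rows": [{"dp":[0,0,0],"turn":[0,0,0],"fingers":0.4},{"dp":[0,0,0],"turn":[0,0,0],"fingers":0.4}]}}

```text
clock: 3.45
eef_pos: [515.8, 306.5, 16.3]
tcp_rot: [-3.141, -0.001, 0.101]
contact_force: [-0.6, 0.1, 1.0]
opening: 0.597
grasp_force: 0.0
```

Call:
{"name": "play_rows", "arguments": {"rows": [{"dp":[0,-0.04,0.2],"turn":[0,0,0],"fingers":0.4},{"dp":[0,0,0.1],"turn":[0,0,0],"fingers":0.4},{"dp":[0,0,0],"turn":[0,0,0],"fingers":0.4},{"dp":[0,0,0],"turn":[0,0,0],"fingers":0.4}]}}

```text
clock: 3.78
eef_pos: [514.6, 307.6, 3.0]
tcp_rot: [3.141, 0.001, 0.101]
contact_force: [-0.2, 0.1, -0.1]
opening: 0.602
grasp_force: 0.0
```

Call:
{"name": "play_rows", "arguments": {"rows": [{"dp":[0,0,0],"turn":[0,0,0],"fingers":0.7},{"dp":[0,0,0],"turn":[0,0,0],"fingers":1},{"dp":[0,0,0],"turn":[0,0,0],"fingers":1},{"dp":[0,0,0],"turn":[0,0,0],"fingers":1},{"dp":[0,0,0],"turn":[0,0,0],"fingers":1}], "force": 100}}

```text
clock: 4.2
eef_pos: [515.1, 307.8, 3.8]
tcp_rot: [-3.141, -0.0, 0.101]
contact_force: [-2.0, -1.0, 5.2]
opening: 0.128
grasp_force: 98.6
```

Call:
{"name": "play_rows", "arguments": {"rows": [{"dp":[0,0,0],"turn":[0,0,0],"fingers":1},{"dp":[0,0,0],"turn":[0,0,0],"fingers":1},{"dp":[0,0,0],"turn":[0,0,0],"fingers":1},{"dp":[0,0,0],"turn":[0,0,0],"fingers":1},{"dp":[0,0,0],"turn":[0,0,0],"fingers":1}]}}

```text
clock: 4.62
eef_pos: [515.1, 307.8, 3.8]
tcp_rot: [-3.141, -0.0, 0.101]
contact_force: [-2.1, -1.0, 5.3]
opening: 0.133
grasp_force: 98.6
```

The handle is gripped (98 N, opening 0.13). I'm lifting it, turning it to the house yaw and carrying it over to the latch.

Call:
{"name": "play_rows", "arguments": {"rows": [{"dp":[0,0,-0.5],"turn":[0,0,0],"fingers":1},{"dp":[0,0,-0.9],"turn":[0,0,0],"fingers":1},{"dp":[0,0,-0.9],"turn":[0,0,0.5],"fingers":1},{"dp":[0,0,-0.9],"turn":[0,0,0.7],"fingers":1},{"dp":[0,0,-0.9],"turn":[0,0,0.7],"fingers":1}]}}

```text
clock: 5.03
eef_pos: [514.5, 307.4, 168.8]
tcp_rot: [3.141, 0.0, -0.102]
contact_force: [0.7, 0.7, -1.2]
opening: 0.131
grasp_force: 98.1
```

Call:
{"name": "play_rows", "arguments": {"rows": [{"dp":[0,0,-0.9],"turn":[0,0,0.7],"fingers":1},{"dp":[0,0,-0.9],"turn":[0,0,0.5],"fingers":1},{"dp":[0,0,-0.3],"turn":[0,0,0],"fingers":1},{"dp":[0,0,0],"turn":[0,0,0],"fingers":1},{"dp":[0,0,0],"turn":[0,0,0],"fingers":1}]}}

```text
clock: 5.45
eef_pos: [514.7, 307.6, 250.8]
tcp_rot: [-3.141, -0.0, -0.223]
contact_force: [0.1, 1.0, -2.2]
opening: 0.13
grasp_force: 98.1
```

Call:
{"name": "play_rows", "arguments": {"rows": [{"dp":[0.431,0.846,0],"turn":[0,0,0],"fingers":1},{"dp":[0.431,0.846,0],"turn":[0,0,0],"fingers":1},{"dp":[0.431,0.846,0],"turn":[0,0,0],"fingers":1},{"dp":[0.431,0.846,0],"turn":[0,0,0],"fingers":1},{"dp":[0.431,0.846,0],"turn":[0,0,0],"fingers":1}]}}

```text
clock: 5.87
eef_pos: [560.0, 121.6, 248.2]
tcp_rot: [3.14, 0.004, -0.223]
contact_force: [0.3, -0.3, -0.9]
opening: 0.13
grasp_force: 98.2
```

Call:
{"name": "play_rows", "arguments": {"rows": [{"dp":[0.431,0.846,0],"turn":[0,0,0],"fingers":1},{"dp":[0.431,0.846,0],"turn":[0,0,0],"fingers":1},{"dp":[0.431,0.846,0],"turn":[0,0,0],"fingers":1},{"dp":[0.431,0.846,0],"turn":[0,0,0],"fingers":1},{"dp":[0.431,0.846,0],"turn":[0,0,0],"fingers":1}]}}

```text
clock: 6.28
eef_pos: [606.5, -62.3, 248.0]
tcp_rot: [3.141, 0.005, -0.223]
contact_force: [1.0, 1.0, -1.1]
opening: 0.128
grasp_force: 98.2
```

Call:
{"name": "play_rows", "arguments": {"rows": [{"dp":[0,0,0],"turn":[0,0,0],"fingers":1},{"dp":[0,0,0],"turn":[0,0,0],"fingers":1},{"dp":[0,0,0],"turn":[0,0,0],"fingers":1},{"dp":[0,0,0],"turn":[0,0,0],"fingers":1}]}}

```text
clock: 6.62
eef_pos: [606.9, -59.5, 249.7]
tcp_rot: [-3.142, 0.003, -0.223]
contact_force: [-0.2, -0.7, -1.5]
opening: 0.13
grasp_force: 98.3
```

```bash
python3 - <<'E'
from rig import r
import cv2,numpy as np
from cam import *
t=r.grab_frame("top")["pixels"][:,:,::-1];s=r.grab_frame("side")["pixels"][:,:,::-1]
cv2.imwrite("pics/h_top.png",t);cv2.imwrite("pics/h_side.png",s)
a=cv2.resize(t[220:270,310:376],None,fx=6,fy=6,interpolation=cv2.INTER_CUBIC)
b=cv2.resize(s[190:240,295:361],None,fx=6,fy=6,interpolation=cv2.INTER_CUBIC)
cv2.imwrite("pics/h1.png",np.hstack([a,b]))
z=r.sense();print(z["eef_pos"],z["tcp_rot"])
seat=np.array([544.2,-46.1,187.5])
for p in (seat,seat+[0,0,22]):
  for n,o in(("top",(310,220)),("side",(295,190))): print(n,(proj(n,p)-o)*6)
E
```

```text
[607.31410621 -59.28771972 250.60232868] [-3.14158996e+00  1.19702132e-03 -2.22296036e-01]
top [192.90787446 150.53617139]
side [197.11092859 167.3550857 ]
top [194.61147623 146.80643637]
side [198.35762698 129.81842474]
```

View pics/h1.png

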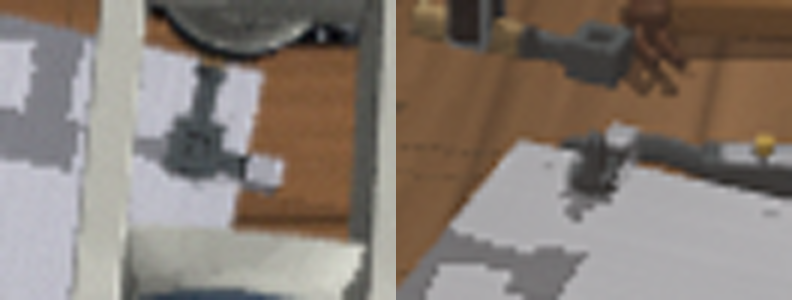

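Left is the top view, where the boss sits at (193,147) over the spindle and the predicted spindle tip is (194.6,146.8). Right is the side view, with the bore at local (208,40) and the spindle at local (198,130–170) as predicted.

```bash
python3 - <<'E'
from cam import *
yaw=-.2223;b=np.array([607.3,-59.3,250.6-3.8])-65.4*np.array([np.cos(yaw),np.sin(yaw),0])
print("bore est",b)
top=b+[0,0,20]
print("pred boss top", (proj("top",top)-(310,220))*6+2.5,(proj("side",top)-(295,190))*6+2.5)
q=lambda u,v,o:((u+.5)/6-.5+o[0],(v+.5)/6-.5+o[1])
print("tri bore", tri(q(193,147,(310,220)),q(208,40,(295,190))), onz("side",q(208,40,(295,190)),top[2]), onz("top",q(193,147,(310,220)),top[2]))
for z in(187.5,209.5):print("pred spindle",(proj("top",(544.2,-46.1,z))-(310,220))*6+2.5,(proj("side",(544.2,-46.1,z))-(295,190))*6+2.5)
E
python3 - <<'E'
import cv2,numpy as np
s=cv2.imread("pics/h_side.png");t0=cv2.imread("pics/top0.png");s0=cv2.imread("pics/side0.png")
k=lambda im,x,y:cv2.resize(im[y:y+28,x:x+28],None,fx=14,fy=14,interpolation=cv2.INTER_CUBIC)
t=cv2.imread("pics/h_top.png")
cv2.imwrite("pics/z.png",cv2.resize(np.vstack([np.hstack([k(t0,330,232),k(s0,315,204)]),np.hstack([k(t,330,232),k(s,315,184)])]),(600,600),interpolation=cv2.INTER_AREA))
E
```

```text
bore est [543.5093017  -44.88102604 246.8       ]
pred boss top [199.33800426 140.49494349] [205.23322045  32.83167066]
tri bore (array([541.10950783, -41.72991995, 264.69975113]), np.float64(0.5664967723860305)) [541.18710835 -37.99547355 266.8       ] [540.35465216 -41.69089118 266.8       ]
pred spindle [195.40787446 153.03617139] [199.61092859 169.8550857 ]
pred spindle [197.11147623 149.30643637] [200.85762698 132.31842474]
```

View pics/z.png

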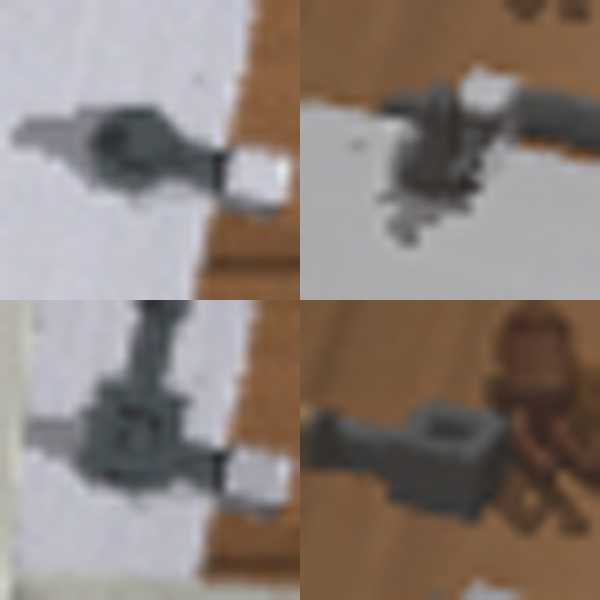

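Bore and spindle agree to about 1–2 mm relative to each other in both views. I'll shift to the nominal spot, then lower gently into the taper and read the forces.

Call:
{"name": "play_rows", "arguments": {"rows": [{"dp":[0.025,0.025,0.45],"turn":[0,0,0],"fingers":1},{"dp":[0,0,0.3],"turn":[0,0,0],"fingers":1},{"dp":[0,0,0.1],"turn":[0,0,0],"fingers":1},{"dp":[0,0,0],"turn":[0,0,0],"fingers":1},{"dp":[0,0,0],"turn":[0,0,0],"fingers":1}]}}

```text
clock: 7.13
eef_pos: [608.4, -61.4, 217.2]
tcp_rot: [3.142, 0.001, -0.224]
contact_force: [0.5, 0.5, -1.3]
opening: 0.128
grasp_force: 98.3
```

Call:
{"name": "play_rows", "arguments": {"rows": [{"dp":[0,0,0.05],"turn":[0,0,0],"fingers":1},{"dp":[0,0,0],"turn":[0,0,0],"fingers":1},{"dp":[0,0,0],"turn":[0,0,0],"fingers":1}]}}

```text
clock: 7.38
eef_pos: [608.8, -61.8, 215.7]
tcp_rot: [-3.141, -0.001, -0.224]
contact_force: [-0.8, -0.6, -1.9]
opening: 0.125
grasp_force: 98.3
```

Call:
{"name": "play_rows", "arguments": {"rows": [{"dp":[0,0,0.05],"turn":[0,0,0],"fingers":1},{"dp":[0,0,0.05],"turn":[0,0,0],"fingers":1},{"dp":[0,0,0],"turn":[0,0,0],"fingers":1}]}}

```text
clock: 7.63
eef_pos: [608.3, -61.8, 210.9]
tcp_rot: [3.142, 0.001, -0.224]
contact_force: [0.4, -0.9, -1.8]
opening: 0.132
grasp_force: 98.3
```

Call:
{"name": "play_rows", "arguments": {"rows": [{"dp":[-0.01,-0.025,0.05],"turn":[0,0,0],"fingers":1},{"dp":[0,0,0],"turn":[0,0,0],"fingers":1},{"dp":[0,0,0],"turn":[0,0,0],"fingers":1}]}}

```text
clock: 7.88
eef_pos: [608.3, -60.9, 209.3]
tcp_rot: [3.141, 0.0, -0.224]
contact_force: [-0.5, -2.0, -0.3]
opening: 0.136
grasp_force: 98.5
```

Call:
{"name": "play_rows", "arguments": {"rows": [{"dp":[0,0,0.05],"turn":[0,0,0],"fingers":1},{"dp":[0,0,0],"turn":[0,0,0],"fingers":1},{"dp":[0,0,0],"turn":[0,0,0],"fingers":1}]}}

```text
clock: 8.13
eef_pos: [608.5, -61.1, 207.5]
tcp_rot: [3.141, -0.001, -0.224]
contact_force: [-0.5, -4.3, 2.1]
opening: 0.126
grasp_force: 98.9
```

A lateral force of -4 N in y shows the taper pushing the handle toward -y, so I'll yield that way and continue down.

Call:
{"name": "play_rows", "arguments": {"rows": [{"dp":[0,0.025,0],"turn":[0,0,0],"fingers":1},{"dp":[0,0,0.05],"turn":[0,0,0],"fingers":1},{"dp":[0,0,0],"turn":[0,0,0],"fingers":1},{"dp":[0,0,0],"turn":[0,0,0],"fingers":1}]}}

```text
clock: 8.47
eef_pos: [608.4, -61.8, 205.2]
tcp_rot: [3.142, -0.001, -0.224]
contact_force: [2.0, -2.6, 0.6]
opening: 0.128
grasp_force: 98.6
```

Call:
{"name": "play_rows", "arguments": {"rows": [{"dp":[0,0,0.05],"turn":[0,0,0],"fingers":1},{"dp":[0,0,0.025],"turn":[0,0,0],"fingers":1},{"dp":[0,0,0],"turn":[0,0,0],"fingers":1}]}}

```text
clock: 8.72
eef_pos: [608.5, -61.7, 202.2]
tcp_rot: [3.142, -0.001, -0.224]
contact_force: [2.3, -3.4, 0.7]
opening: 0.132
grasp_force: 98.7
```

```bash
python3 -c "
from rig import r
s=r.sense();print(s['wrist_torque'],s['contact_force'],s['eef_pos'],s['tcp_rot'])"
```

```text
[-0.56094426 -0.36538228  0.16384541] [ 2.27242198 -3.38376319  0.73824777] [608.4758066  -61.74275449 202.19020704] [ 3.14156576e+00 -6.38682283e-04 -2.23939988e-01]
```

It's sliding on with low force, and the underside is now at about 198. Continuing home.

Call:
{"name": "play_rows", "arguments": {"rows": [{"dp":[0.01,0.01,0.05],"turn":[0,0,0],"fingers":1},{"dp":[0,0,0.05],"turn":[0,0,0],"fingers":1},{"dp":[0,0,0.05],"turn":[0,0,0],"fingers":1},{"dp":[0,0,0.025],"turn":[0,0,0],"fingers":1},{"dp":[0,0,0],"turn":[0,0,0],"fingers":1}]}}

```text
clock: 9.13
eef_pos: [608.4, -62.0, 194.9]
tcp_rot: [-3.141, 0.0, -0.224]
contact_force: [3.2, -0.5, -0.6]
opening: 0.131
grasp_force: 98.5
```

Call:
{"name": "play_rows", "arguments": {"rows": [{"dp":[0,0,0.05],"turn":[0,0,0],"fingers":1},{"dp":[0,0,0.025],"turn":[0,0,0],"fingers":1},{"dp":[0,0,0],"turn":[0,0,0],"fingers":1},{"dp":[0,0,0],"turn":[0,0,0],"fingers":1}]}}

```text
clock: 9.47
eef_pos: [608.4, -62.1, 192.2]
tcp_rot: [-3.141, 0.0, -0.224]
contact_force: [3.2, -0.5, -0.6]
opening: 0.13
grasp_force: 98.4
```

Almost at the collar (expected TCP z is about 191.3). I'll press on in small steps until contact.

Call:
{"name": "play_rows", "arguments": {"rows": [{"dp":[0,0,0.025],"turn":[0,0,0],"fingers":1},{"dp":[0,0,0],"turn":[0,0,0],"fingers":1},{"dp":[0,0,0],"turn":[0,0,0],"fingers":1}]}}

```text
clock: 9.72
eef_pos: [608.4, -62.1, 191.3]
tcp_rot: [-3.142, 0.0, -0.224]
contact_force: [1.8, -0.6, 0.4]
opening: 0.13
grasp_force: 98.5
```

Call:
{"name": "play_rows", "arguments": {"rows": [{"dp":[0,0,0.025],"turn":[0,0,0],"fingers":1},{"dp":[0,0,0],"turn":[0,0,0],"fingers":1},{"dp":[0,0,0],"turn":[0,0,0],"fingers":1}]}}

```text
clock: 9.97
eef_pos: [608.6, -62.1, 190.6]
tcp_rot: [-3.142, -0.0, -0.224]
contact_force: [1.3, -0.8, 3.7]
opening: 0.131
grasp_force: 99.0
```

Call:
{"name": "play_rows", "arguments": {"rows": [{"dp":[0,0,0.025],"turn":[0,0,0],"fingers":1},{"dp":[0,0,0],"turn":[0,0,0],"fingers":1},{"dp":[0,0,0],"turn":[0,0,0],"fingers":1}]}}

```text
clock: 10.22
eef_pos: [608.7, -62.2, 190.0]
tcp_rot: [-3.141, -0.001, -0.224]
contact_force: [0.5, -2.0, 7.1]
opening: 0.135
grasp_force: 99.6
```

Call:
{"name": "play_rows", "arguments": {"rows": [{"dp":[0,0,0.03],"turn":[0,0,0],"fingers":1},{"dp":[0,0,0.02],"turn":[0,0,0],"fingers":1},{"dp":[0,0,0],"turn":[0,0,0],"fingers":1},{"dp":[0,0,0],"turn":[0,0,0],"fingers":1}]}}

```text
clock: 10.55
eef_pos: [608.8, -62.2, 188.9]
tcp_rot: [-3.141, -0.001, -0.224]
contact_force: [-0.5, -0.6, 14.6]
opening: 0.128
grasp_force: 100.5
```

```bash
python3 - <<'E'
from rig import r
import cv2,numpy as np
s=r.grab_frame("side")["pixels"][:,:,::-1]
cv2.imwrite("pics/f.png",cv2.resize(s[185:235,290:360],None,fx=9,fy=9,interpolation=cv2.INTER_CUBIC))
z=r.sense();print(z['wrist_torque'],z['contact_force'],z['eef_pos'])
E
```

```text
[0.07585722 0.88360288 0.04395326] [-0.82239046 -1.02297662 15.43871641] [608.8748531  -62.22579395 188.87569023]
```

View pics/f.png

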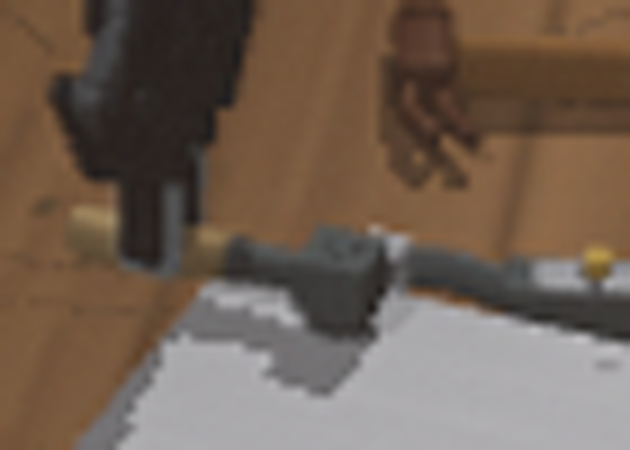

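The side view shows the boss seated at (340,300) in the crop, with the gripper on the wooden grip at (150,245). The 15 N press has a 58 mm lever arm, which means the boss is bearing on the collar. Now I'll swing anticlockwise about the spindle.

Call:
{"name": "play_rows", "arguments": {"rows": [{"dp":[-0.006,-0.137,0],"turn":[0,0,-0.8],"fingers":1},{"dp":[-0.006,-0.137,0],"turn":[0,0,-0.8],"fingers":1},{"dp":[-0.006,-0.137,0],"turn":[0,0,-0.8],"fingers":1},{"dp":[0,0,0],"turn":[0,0,0],"fingers":1}], "force": 120}}

```text
clock: 10.93
eef_pos: [610.5, -45.7, 188.9]
tcp_rot: [3.141, -0.001, 0.033]
contact_force: [-0.1, -2.7, 15.3]
opening: 0.121
grasp_force: 120.7
```

Call:
{"name": "play_rows", "arguments": {"rows": [{"dp":[-0.006,-0.137,0],"turn":[0,0,-0.8],"fingers":1},{"dp":[-0.006,-0.137,0],"turn":[0,0,-0.8],"fingers":1},{"dp":[-0.006,-0.137,0],"turn":[0,0,-0.8],"fingers":1},{"dp":[0,0,0],"turn":[0,0,0],"fingers":1}]}}

```text
clock: 11.27
eef_pos: [607.9, -29.5, 189.0]
tcp_rot: [3.14, -0.001, 0.285]
contact_force: [-0.3, -3.2, 15.5]
opening: 0.124
grasp_force: 120.7
```

Forces match the spring (about 3 N at the grip). Continuing the swing to about 0.84 rad.

Call:
{"name": "play_rows", "arguments": {"rows": [{"dp":[-0.006,-0.137,0],"turn":[0,0,-0.8],"fingers":1},{"dp":[-0.006,-0.137,0],"turn":[0,0,-0.8],"fingers":1},{"dp":[-0.006,-0.137,0],"turn":[0,0,-0.8],"fingers":1},{"dp":[-0.006,-0.137,0],"turn":[0,0,-0.8],"fingers":1},{"dp":[0,0,0],"turn":[0,0,0],"fingers":1}]}}

```text
clock: 11.68
eef_pos: [598.3, -9.9, 189.0]
tcp_rot: [3.14, -0.001, 0.62]
contact_force: [-0.6, -2.7, 14.8]
opening: 0.125
grasp_force: 120.7
```

```bash
cat > lift.py <<'E'
# rows to turn the tool by th about the hinge line, in n equal steps (tool axes)
import sys,numpy as np
from scipy.spatial.transform import Rotation as R
from rig import r
th=np.radians(float(sys.argv[1]));n=int(sys.argv[2])
s=r.sense();p=s["eef_pos"];Q=R.from_euler("xyz",s["tcp_rot"])
yaw=-.224;u=np.array([np.cos(yaw),np.sin(yaw),0]);h=np.array([421.,43.5,165])+np.array([.6,-1.5,0])
ax=np.array([u[1],-u[0],0])   # -house y: far edge rises
d=R.from_rotvec(ax*th/n)
dp=Q.inv().apply(d.apply(p-h)+h-p)/40;t=np.degrees(Q.inv().apply(ax*th/n))/6
print("dp",dp.round(3),"turn",t.round(3))
print("pos",p,s["tcp_rot"],"F",s["contact_force"],"T",s["wrist_torque"],"q",s["qpos"].round(2))
E
python3 lift.py 35 15
```

```text
dp [-0.019 -0.021 -0.187] turn [-0.29   0.259  0.   ]
pos [598.33642368  -9.85939418 189.00477249] [ 3.13977419e+00 -7.80222690e-04  6.19520705e-01] F [-0.6074565  -2.71785743 14.75072525] T [-1.0169699   0.74962149 -0.1873448 ] q [-0.02  0.35  1.73 -0.    1.05  0.93]
```

Call:
{"name": "play_rows", "arguments": {"rows": [{"dp":[-0.006,-0.137,0],"turn":[0,0,-0.8],"fingers":1},{"dp":[0,0,0],"turn":[0,0,0],"fingers":1},{"dp":[0,0,0],"turn":[0,0,0],"fingers":1}]}}

```text
clock: 11.93
eef_pos: [595.3, -5.9, 189.0]
tcp_rot: [3.14, -0.001, 0.698]
contact_force: [0.4, -1.7, 15.6]
opening: 0.122
grasp_force: 120.7
```

```bash
python3 lift.py 35 20
```

```text
dp [-0.012 -0.016 -0.137] turn [-0.232  0.176  0.   ]
pos [595.29305851  -5.89703658 189.02188902] [ 3.13964601e+00 -8.48549786e-04  6.98131110e-01] F [ 0.38366801 -1.7419263  15.56255089] T [-0.88429374  0.67594094 -0.22778844] q [-0.01  0.35  1.74 -0.    1.05  0.86]
```

The spring torque implies latch ≈ 0.65–0.7, which is clear. Starting the lift.

Call:
{"name": "play_rows", "arguments": {"rows": [{"dp":[-0.012,-0.016,-0.137],"turn":[-0.232,0.176,0],"fingers":1},{"dp":[-0.012,-0.016,-0.137],"turn":[-0.232,0.176,0],"fingers":1},{"dp":[-0.012,-0.016,-0.137],"turn":[-0.232,0.176,0],"fingers":1},{"dp":[0,0,0],"turn":[0,0,0],"fingers":1},{"dp":[0,0,0],"turn":[0,0,0],"fingers":1}]}}

```text
clock: 12.35
eef_pos: [592.6, -5.1, 204.2]
tcp_rot: [3.066, -0.057, 0.7]
contact_force: [5.7, -2.3, -0.6]
opening: 0.126
grasp_force: 118.4
```

```bash
python3 lift.py 30 17;python3 - <<'E'
from rig import r
import cv2
s=r.grab_frame("side")["pixels"][:,:,::-1]
cv2.imwrite("pics/l1.png",cv2.resize(s[185:285,280:390],None,fx=5,fy=5,interpolation=cv2.INTER_CUBIC))
E
```

```text
dp [-0.012 -0.015 -0.138] turn [-0.234  0.178 -0.   ]
pos [592.64172534  -5.13012204 204.20364264] [ 3.06645643 -0.0569828   0.70000803] F [ 5.74005926 -2.33808106 -0.59212127] T [-0.37789648 -0.83227782  0.02735583] q [ 0.    0.28  1.8  -0.03  0.97  0.89]
```

View pics/l1.png

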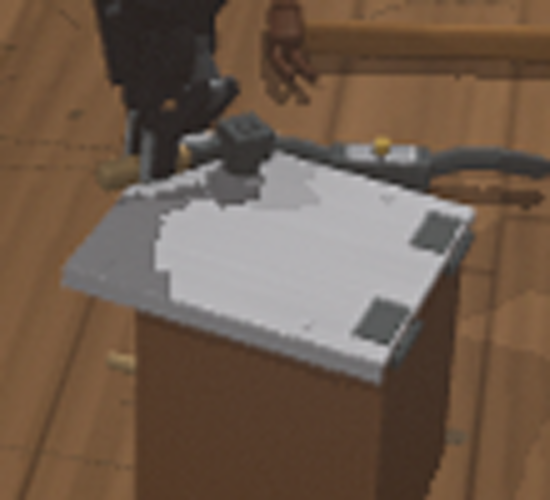

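```bash
python3 - <<'E'
from cam import *
u=np.array([.975,-.222,0]);v=np.array([.222,.975,0]);h=np.array([421,43.5,165.]);z=np.array([0,0,1.])
def P(a,y,b,th): return h+v*y+u*(a*np.cos(th)-b*np.sin(th))+z*(a*np.sin(th)+b*np.cos(th))
for deg in(0,2.5,5):
    th=np.radians(deg)
    for n,a in dict(FL=(190,85,13.5),FR=(190,-85,13.5),NL=(0,85,13.5),NR=(0,-85,13.5),bosstop=(140,-60,42.5),tip=(140,-60,44.5)).items():
        print(deg,n,((proj("side",P(*a,th))-(280,185))*5+2).round())
E
```

```text
0 FL [ 66. 283.]
0 FR [181. 143.]
0 NL [383. 362.]
0 NR [474. 209.]
0 bosstop [242. 138.]
0 tip [242. 135.]
2.5 FL [ 67. 271.]
2.5 FR [182. 131.]
2.5 NL [384. 362.]
2.5 NR [475. 209.]
2.5 bosstop [246. 130.]
2.5 tip [246. 127.]
5 FL [ 69. 260.]
5 FR [184. 120.]
5 NL [385. 363.]
5 NR [476. 210.]
5 bosstop [249. 122.]
5 tip [250. 119.]
```

Pixels suggest the roof may be lagging the handle, with FL at (65,272) meaning only about 2.3°. I'll measure the roof's angle numerically from the edge of its fascia.

```bash
cat > roof.py <<'E'
# roof angle from the left fascia's lower edge in the side picture (bluish-grey metal / brown below)
from rig import r
import cv2,numpy as np,sys
from cam import *
u=np.array([.975,-.222,0]);v=np.array([.222,.975,0]);h=np.array([421,43.5,165.]);z=np.array([0,0,1.])
def P(a,y,b,th): return h+v*y+u*(a*np.cos(th)-b*np.sin(th))+z*(a*np.sin(th)+b*np.cos(th))
def sat(im): 
    im=im.astype(float);return im[:,:,0]-im[:,:,2]   # red minus blue (RGB): brown high, grey ~0
def edge(im,u0,vlo,vhi):
    c=np.arange(vlo,vhi,.1);p=cv2.remap(sat(im).astype(np.float32),np.full((len(c),1),u0,np.float32),c.astype(np.float32)[:,None],cv2.INTER_LINEAR)[:,0]
    g=p>25
    return c
def angle(im,S=None):
    S=sat(im).astype(np.float32);best=[]
    for d in np.arange(-3,45,.1):
        th=np.radians(d);sc=0
        for a in np.arange(40,186,6):
            lo=proj("side",P(a,85,13.5,th)); hi=proj("side",P(a,85,0,th));n=hi-lo
            f=lambda w:cv2.getRectSubPix(S,(1,1),tuple((lo+n*w).astype(float)))[0,0]
            sc+=min(f(1.4),40)-min(f(.5),40)
        best.append((sc,d))
    best=sorted(best)[::-1];return best[0],best[6]
if __name__=="__main__":
    im=cv2.imread("pics/side0.png")[:,:,::-1];print("ref",angle(im))
    print("now",angle(r.grab_frame("side")["pixels"]))
E
python3 roof.py
```

```text
ref ((np.float32(907.2857), np.float64(-1.4999999999999987)), (np.float32(899.59644), np.float64(-1.6999999999999988)))
now ((np.float32(925.4501), np.float64(2.0000000000000044)), (np.float32(919.4067), np.float64(2.400000000000005)))
```

The reference reads -1.5° and the roof now reads 2.1°, so it is up about 3.6°. Boss kinematics give 3.8°, so the boss has not slipped; the tool tilt (5.4°) just leads because of the earlier press. I'll take out that offset and go on.

Call:
{"name": "play_rows", "arguments": {"rows": [{"dp":[0,0,-0.05],"turn":[0,0,0],"fingers":1},{"dp":[0,0,-0.03],"turn":[0,0,0],"fingers":1},{"dp":[0,0,0],"turn":[0,0,0],"fingers":1},{"dp":[0,0,0],"turn":[0,0,0],"fingers":1}]}}

```text
clock: 12.78
eef_pos: [592.2, -5.1, 206.6]
tcp_rot: [3.068, -0.056, 0.7]
contact_force: [5.1, -2.1, -2.0]
opening: 0.119
grasp_force: 118.3
```

```bash
python3 lift.py 29.6 17; python3 roof.py
```

```text
dp [-0.013 -0.017 -0.136] turn [-0.231  0.175  0.   ]
pos [592.15395296  -5.12501693 206.61976113] [ 3.06776141 -0.05571529  0.69958328] F [ 5.08697811 -2.08704056 -1.95944461] T [-0.30489141 -0.83659492 -0.00496253] q [ 0.    0.28  1.8  -0.03  0.97  0.89]
ref ((np.float32(907.2857), np.float64(-1.4999999999999987)), (np.float32(899.59644), np.float64(-1.6999999999999988)))
now ((np.float32(910.0276), np.float64(3.100000000000005)), (np.float32(903.4072), np.float64(2.800000000000005)))
```

The roof follows (4.5° now). Lifting on.

Call:
{"name": "play_rows", "arguments": {"rows": [{"dp":[-0.013,-0.017,-0.137],"turn":[-0.231,0.175,0],"fingers":1},{"dp":[-0.013,-0.017,-0.137],"turn":[-0.231,0.175,0],"fingers":1},{"dp":[-0.013,-0.017,-0.137],"turn":[-0.231,0.175,0],"fingers":1},{"dp":[-0.013,-0.017,-0.137],"turn":[-0.231,0.175,0],"fingers":1},{"dp":[0,0,0],"turn":[0,0,0],"fingers":1}]}}

```text
clock: 13.25
eef_pos: [585.5, -3.5, 228.8]
tcp_rot: [2.968, -0.13, 0.709]
contact_force: [6.0, -2.9, -1.7]
opening: 0.119
grasp_force: 118.3
```

```bash
python3 lift.py 22.6 13; python3 roof.py
```

```text
dp [-0.013 -0.017 -0.136] turn [-0.231  0.175 -0.   ]
pos [585.49739016  -3.50219454 228.78851475] [ 2.96843968 -0.12995131  0.70916973] F [ 5.96113916 -2.85921788 -1.70080012] T [-0.44182523 -0.75060792 -0.02793877] q [ 0.02  0.19  1.88 -0.07  0.86  0.93]
ref ((np.float32(907.2857), np.float64(-1.4999999999999987)), (np.float32(899.59644), np.float64(-1.6999999999999988)))
now ((np.float32(870.58746), np.float64(10.200000000000012)), (np.float32(864.26654), np.float64(10.600000000000012)))
```

The roof is at about 11.8° and the tool tilt is 12.4°. Going on.

Call:
{"name": "play_rows", "arguments": {"rows": [{"dp":[-0.013,-0.017,-0.136],"turn":[-0.231,0.175,0],"fingers":1},{"dp":[-0.013,-0.017,-0.136],"turn":[-0.231,0.175,0],"fingers":1},{"dp":[-0.013,-0.017,-0.136],"turn":[-0.231,0.175,0],"fingers":1},{"dp":[-0.013,-0.017,-0.136],"turn":[-0.231,0.175,0],"fingers":1},{"dp":[-0.013,-0.017,-0.136],"turn":[-0.231,0.175,0],"fingers":1}]}}

```text
clock: 13.72
eef_pos: [574.6, -1.1, 253.2]
tcp_rot: [2.845, -0.218, 0.73]
contact_force: [5.1, -3.1, -1.3]
opening: 0.125
grasp_force: 118.3
```

Call:
{"name": "play_rows", "arguments": {"rows": [{"dp":[-0.013,-0.017,-0.136],"turn":[-0.231,0.175,0],"fingers":1},{"dp":[-0.013,-0.017,-0.136],"turn":[-0.231,0.175,0],"fingers":1},{"dp":[-0.013,-0.017,-0.136],"turn":[-0.231,0.175,0],"fingers":1},{"dp":[0,0,0],"turn":[0,0,0],"fingers":1},{"dp":[0,0,0],"turn":[0,0,0],"fingers":1}]}}

```text
clock: 14.13
eef_pos: [565.9, 1.0, 267.4]
tcp_rot: [2.769, -0.269, 0.749]
contact_force: [5.1, -2.5, -0.8]
opening: 0.121
grasp_force: 118.3
```

```bash
python3 lift.py 8.8 5; python3 roof.py
```

```text
dp [-0.013 -0.018 -0.138] turn [-0.234  0.177  0.   ]
pos [565.89040928   0.99811251 267.44158539] [ 2.76882011 -0.26910326  0.749016  ] F [ 5.09211374 -2.5278311  -0.75133198] T [-0.29153631 -0.60384531 -0.0750762 ] q [ 0.08  0.02  2.04 -0.22  0.65  1.1 ]
ref ((np.float32(907.2857), np.float64(-1.4999999999999987)), (np.float32(899.59644), np.float64(-1.6999999999999988)))
now ((np.float32(883.40173), np.float64(24.300000000000026)), (np.float32(879.2585), np.float64(24.600000000000023)))
```

The roof is at about 25.9° and the tool tilt is 26.1°. Final stretch.

Call:
{"name": "play_rows", "arguments": {"rows": [{"dp":[-0.013,-0.018,-0.138],"turn":[-0.234,0.177,0],"fingers":1},{"dp":[-0.013,-0.018,-0.138],"turn":[-0.234,0.177,0],"fingers":1},{"dp":[-0.013,-0.018,-0.138],"turn":[-0.234,0.177,0],"fingers":1},{"dp":[-0.013,-0.018,-0.138],"turn":[-0.234,0.177,0],"fingers":1},{"dp":[-0.013,-0.018,-0.138],"turn":[-0.234,0.177,0],"fingers":1}]}}

```text
clock: 14.6
eef_pos: [549.0, 4.8, 289.2]
tcp_rot: [2.633, -0.353, 0.79]
contact_force: [4.7, -4.1, -0.0]
opening: 0.121
grasp_force: 118.4
```

Call:
{"name": "play_rows", "arguments": {"rows": [{"dp":[0,0,0],"turn":[0,0,0],"fingers":1},{"dp":[0,0,0],"turn":[0,0,0],"fingers":1},{"dp":[0,0,0],"turn":[0,0,0],"fingers":1},{"dp":[0,0,0],"turn":[0,0,0],"fingers":1}]}}

```text
clock: 14.93
eef_pos: [549.2, 4.8, 288.9]
tcp_rot: [2.635, -0.352, 0.789]
contact_force: [4.9, -2.4, 0.9]
opening: 0.121
grasp_force: 118.4
```

```bash
python3 lift.py 1 1; python3 roof.py; python3 - <<'E'
from rig import r
import cv2
s=r.grab_frame("side")["pixels"][:,:,::-1]
cv2.imwrite("pics/end.png",cv2.resize(s[130:270,250:390],None,fx=4.2,fy=4.2,interpolation=cv2.INTER_CUBIC))
E
```

```text
dp [-0.007 -0.01  -0.078] turn [-0.133  0.101  0.   ]
pos [549.15699343   4.81857031 288.91444632] [ 2.63472577 -0.35175466  0.78947553] F [ 4.87916055 -2.37209616  0.90126328] T [-0.23735715 -0.52884085 -0.14799116] q [ 0.13 -0.08  2.15 -0.41  0.52  1.3 ]
ref ((np.float32(907.2857), np.float64(-1.4999999999999987)), (np.float32(899.59644), np.float64(-1.6999999999999988)))
now ((np.float32(925.907), np.float64(33.00000000000003)), (np.float32(922.0689), np.float64(32.70000000000003)))
```

View pics/end.png

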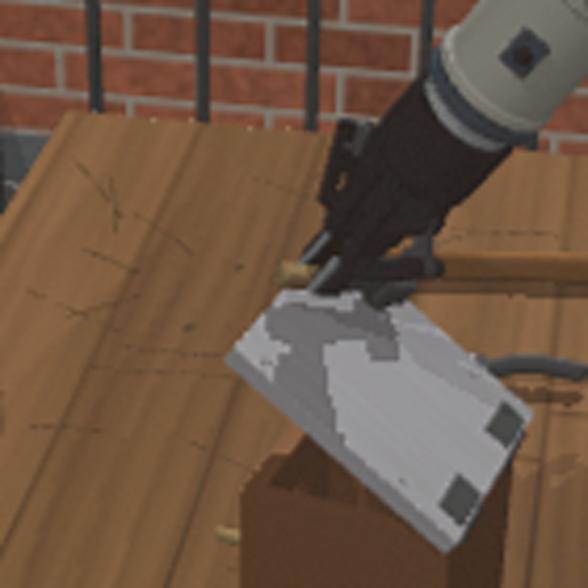

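The final view shows the roof tilted up, with the gripper still holding the grip at (310,275) and the box open below it. The roof is at about 34.5°, and the boss kinematics agree with the collar to about 1 mm. Handing in.

```bash
python3 -c "
from rig import r
print(r.sign_off())"
```

```text
the job is handed in; nothing more can be done
None
```

The lever is fitted on the spindle and swung clear of the keeper, and the arm is still gripping it with the roof held up at about 34.5°; I estimate the boss is home to within about 1 mm. I handed the job in after about 15 s on the clock, and never moved the arm to touch the hammer, spokeshave, side wall or glass knob.

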